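# Put the lockout kit away in its cabinet

## Robot

A 6-joint arm with a two-finger parallel gripper is mounted at the origin on the work surface. World frame = base frame: x ahead of the robot, y to its left, z up, the work surface at z = 0. Lengths are in mm, angles in rad, forces in N, time in s.
With the tool pointing down it reaches from about 350 to 775 mm from the base axis. Payload 7.3 kg.
Tool frame: the origin (TCP) lies at the very end of the fingers, on their centre line; the grasp point (between the pads) lies 19 mm behind it; z points along the fingers, y is the line along which they close (so a half turn about z gives the same grasp; the last joint's range is limited). The gripper opens to 92 mm and grips with 3 to 60 N. Pads are 19 mm wide; open, the fingers measure 130 mm over their backs; the gripper's body (75 mm by 190 mm) begins 47 mm behind the grasp point.
Start: joints at [0.965, 0.342, 1.524, -0, 1.275, -0.146], TCP at [232.968, 470.501, 226.741] pointing down, gripper open.
Joint ranges: [-2.53, 2.53], [-0.77, 2.02], [0.04, 2.7], [-1, 4.14], [0.28, 2.66], [-3.11, 3.11]. Speed limits (rad/s): [2.57, 2.57, 3.14, 3.14, 3.14, 3.14].

## Interface

Orientations are given as [roll, pitch, yaw] about the fixed x, y, z axes, in that order (R = Rz(yaw) Ry(pitch) Rx(roll)).
In Python, from plant import * gives the robot as it stands.
- The arm moves only by the tool arm_command, never from a script. Its arguments are lists of equal length, an entry for each row: "gripper": the finger opening in mm, from 0 to 91.8; "dp": the shift along the tool's x, y, z in units of 25 mm (1.0 is 25 mm), a list of three; "twist": the turn about the tool's z in units of 5 degrees (1.0 is 5 degrees). A call has exactly 5 rows; each row shifts and turns the commanded pose from where the row before left it, along the tool's axes as they then stand; what a row does not reach is not made up. A row lasts 1/8 s, in which the tool goes at most 62.5 mm and 10.7 degrees, less where a joint would pass 70% of its speed; a pose out of reach is approached as far as the arm can. A call is refused whole if a number of a shift passes 1 or a number of a turn 1, either way. A call with a gripper value outside its range is refused whole. The fingers move at their own pace and stop on an object; the grip force is fixed at half the most. Time passes only in rows, so rows that do not move let the fingers close, or fill a call up. It gives the time, the measured TCP pose, the force, the opening and the grip force at its end, in the units of the state.
- get_obs(): the state, without advancing time (a new reading comes with each control period).
- capture(name): name is "scene" or "top"; returns the picture (420x560x3 uint8, red, green, blue); there is no depth.
- get_calibration(name): a dict with "mtx" (3x3 intrinsics, pixels), "position" and "attitude" of the camera in the world. Camera axes: x right, y down, z forward; pixel columns grow to the right and rows downward; lengths in mm; the calibration is good to about 2 mm. A picture is of the moment at which its call begins. get_calibration takes no time and is no camera call.
- close_job(): hands the job in; it is judged then, once.
The state is a dict: "time": time; "joint_positions": joint angles; "dq": joint speeds; "tau": joint torques, N m; "tool_pos": TCP position; "tcp_rot": TCP orientation; "contact_force": force on the tool from outside, world axes, zero at the start; "moment": the same for the moment, N m; "grip_width": finger opening in mm; "finger_force": force on a finger pad.
Only numpy, scipy, OpenCV 4.12 (cv2) and the standard library are available. Lean on these libraries where they do the work, as an engineer would, in place of code of your own. Each camera call takes 0.05 s, during which the arm holds its last target. There are 200 camera calls.

## Task

Put the lockout kit away in the open blue cabinet: hang the large long-shackle padlock by its shackle on the empty hook inside, and lay the lockout hasp and the grey plug lockout flat and side by side on the floor of the shallow grey tray in front of the hooks. Reach in through the opening without touching its rim or the lid, set the things down rather than dropping them, and leave the padlocks already hanging there and everything else on the table as they are.

Things in the scene. Friction and masses are not known exactly. Their poses are not given: they have to be found in the camera images.
- cabinet: Low blue sheet-steel lockout cabinet, fixed on the table, open at the top. Outside 290 mm (x) by 370 mm (y) by 185 mm high, walls 3 mm, floor at z = 12 mm. Origin at the centre of its underside, z up; the hooks are on the back wall on the +x side (inner face at x = 142 mm). The front half (x from -142 to -6 mm) holds a shallow grey tray; behind it (x from -6 to 142 mm) is the deep hook bay.
- tray (a point): Centre of the floor of the shallow grey tray, 132 mm above the table; axes as the cabinet's. Inside it is 133 mm (x) by 364 mm (y); its back wall, towards the hooks, is 3 mm thick and 33 mm high (top at z = 165 mm); its other sides are the cabinet's walls, where the rim stands in 16 mm over it at the front (-x) and both ends, 50 mm above its floor.
- rim: Inturned rim of the cabinet's opening, 16 mm wide and 3 mm thick all round, top at z = 185 mm, leaving 252 mm (x) by 332 mm (y) clear, together with the open lid: 294 mm high, hinged along the back (+x) edge and leaning back 30 degrees from upright, clear of the opening. Same origin and axes as the cabinet. Fixed.
- hook_a: One of three equal steel hooks on the cabinet's back wall, at y = -85, 0 and 85 mm of the cabinet in any order; lock_a hangs on it. Origin on the wall, 165 mm above the table, at the centre line of the bar; axes as the cabinet's. The 7 mm round bar runs level along -x and ends 85 mm from the wall in a tip turned up, whose top is 17.5 mm above the bar's centre line.
- hook_b: Equal hook, with the other small brass padlock (lock_b) on it.
- hook_c: Equal hook, empty: the one for the long-shackle padlock.
- hook_seat (a point): Point on top of the empty hook's bar, 60 mm out from the wall, axes as the hook's (x towards the wall, z up): where the crown of the shackle should rest. The bar is level from 5 to 80 mm from the wall, so some mm either way along it do not matter.
- padlock: Large laminated dark steel padlock, 122 mm tall, 0.35 kg, shut, standing upright on its body. Origin at the centre of its underside, z up. Body 26 (x) by 56 (y) by 50 mm (z). Long bright shackle of 8 mm bar in the y-z plane: straight legs at y = -20 and 20 mm up to z = 98 mm (48 mm across outside), then a half round, top at z = 122, underside at z = 114 mm. The way through it is along x; both faces are alike.
- padlock_crown (a point): Inside of the padlock's shackle at the top (underside of the half round), 114 mm above the padlock's underside.
- hasp: Lockout hasp, flat on the table, 120 mm long (x), 8 mm thick: a round jaw ring (51 mm outside, centre at x = -36 mm) of 8 mm steel bar and an aluminium tab 62 mm by 36 mm (x from -2 to +60 mm) with six holes. Origin on the underside where ring and tab meet, z up. About 0.16 kg.
- hasp_mid (a point): Point on the hasp's tab, 10 mm along its +x from the origin at mid thickness, near its centre of mass; the tab is 36 mm wide here, across y.
- plug_box: Plug lockout: a grey plastic two-piece shell 88 mm (x) by 52 mm (y; 56 mm over the thin hinge pin seen on the +y side) by 46 mm high, with two small locking ears that stick out 16 mm at the +x end. Origin at the centre of its underside, z up. About 0.14 kg.
- plug_mid (a point): Centre of the plug lockout's shell, 23 mm above its underside.
- lock_a: Small brass padlock hanging on hook_a: body 20 x 44 x 40 mm, 91 mm tall in all, shackle 38 mm wide. Origin at the centre of the body's underside. To be left as it hangs.
- lock_b: Small brass padlock hanging on hook_b, equal to lock_a. To be left as it hangs.
- shade: White bowl-shaped lamp shade standing open side up, 100 mm across, 48 mm high; origin at the centre of its underside. Not part of the job.
- pliers: Pliers lying flat at the far side, about 210 mm long (x, jaws to +x), 64 mm wide, 20 mm high. Not part of the job.
- screwdriver: Screwdriver 200 mm long lying at the left, along its x. Not part of the job.
Things that resemble listed ones, but are neither listed nor needed, are in the scene too. Of the things that look like the plug_box, the largest one is meant. What is shaped like the padlock but red is not meant.

How it is judged:
By the outcome, as a careful person would: the job done as asked, in the order asked, and still so for the second after the job is handed in, with the robot touching nothing.
It also fails if it takes over 72 s, if anything falls off the work surface, if the arm or the gripper's body presses on something with over 40 N, if the wrist force passes 120 N, or if a joint passes its speed limit or range.

## Working session

There is one attempt and no reset: what is moved stays moved. The work goes in short steps, Python scripts to look and compute and a tool call to move; the robot and the scene stay as the last step left them, time stands still between calls to the robot, and variables do not carry over. Pictures are saved under pics/ and viewed, at most 10 in all, crops included, and the job is handed in when it is done.

Besides the shell and the picture viewer there is one more tool, called after "Emit:" as name(argument=value, ...), one argument or row to a line, values as JSON. arm_command: Moves the arm, as the interface text tells. Its arguments: {"type":"object","properties":{"gripper":{"type":"array"},"dp":{"type":"array"},"twist":{"type":"array"}},"required":["gripper","dp","twist"]}

```bash
mkdir -p pics; ls
python3 - <<'E'
from plant import *
import cv2
for n in("scene","top"):
    cv2.imwrite(f"pics/{n}0.png",cv2.cvtColor(capture(n),cv2.COLOR_RGB2BGR)); print(n,get_calibration(n))
o=get_obs();print(o)
E
```

```text
pics
scene {'mtx': array([[387.94048057,   0.        , 281.51302196],
       [  0.        , 387.94048057, 212.40845213],
       [  0.        ,   0.        ,   1.        ]]), 'position': array([1129.1694497 ,  445.39637652,  841.36398989]), 'attitude': array([-2.35851739, -0.01957182,  2.2051929 ])}
top {'mtx': array([[386.05330713,   0.        , 277.31546909],
       [  0.        , 386.05330713, 220.78752404],
       [  0.        ,   0.        ,   1.        ]]), 'position': array([408.32066099,  33.30446931, 996.28726616]), 'attitude': array([-2.96432743,  0.01949559, -1.57607388])}
{'time': 0.1, 'joint_positions': array([ 9.64994182e-01,  3.42674085e-01,  1.52491475e+00,  1.56995481e-05,
        1.27541579e+00, -1.45982050e-01]), 'dq': array([ 0.0007815 , -0.00113518, -0.00211572, -0.00075874,  0.00106418,
       -0.00030113]), 'tau': array([ 1.58178605e-03, -4.32002699e+01, -2.44696069e+01,  7.20028323e-02,
        5.26135764e-02, -5.91734329e-05]), 'tool_pos': array([232.74561395, 470.18282855, 226.10590031]), 'tcp_rot': array([-3.14019788e+00, -2.20244500e-04,  2.68176783e+00]), 'contact_force': array([ 0.51635036,  0.27568178, -0.68000456]), 'moment': array([-0.01444957,  0.02023906, -0.04234818]), 'finger_force': 0.0, 'grip_width': 91.72318854730605}
```

View pics/scene0.png

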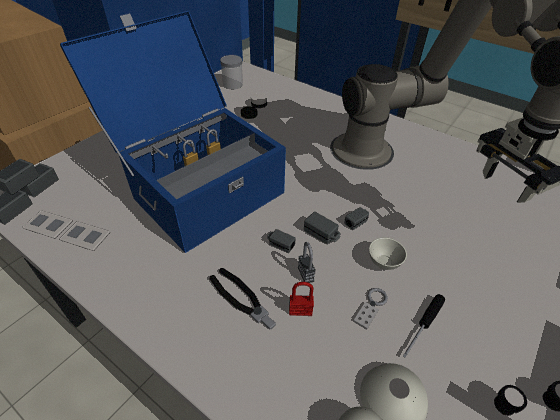

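View pics/top0.png

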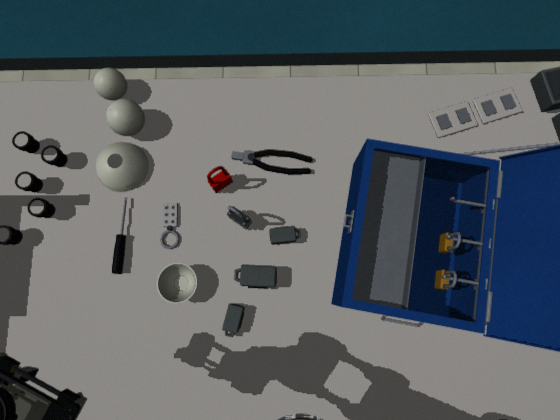

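```bash
cat > h.py <<'E'
from plant import *
import numpy as np, cv2
from scipy.spatial.transform import Rotation as R
def cal(n):
    c=get_calibration(n); return c["mtx"],np.array(c["position"]),R.from_euler("xyz",c["attitude"]).as_matrix()
def px(n,u,v,z):
    K,p,A=cal(n); d=A@np.linalg.solve(K,[u,v,1]); return p+d*(z-p[2])/d[2]
def proj(n,P):
    K,p,A=cal(n); q=(np.atleast_2d(P)-p)@A@K.T; return q[:,:2]/q[:,2:]
def crop(src,u,v,w,h,s,out):
    im=cv2.imread(src)[v:v+h,u:u+w]; im=cv2.resize(im,None,fx=s,fy=s,interpolation=cv2.INTER_CUBIC)
    for k in range(0,w,10): cv2.putText(im,str(u+k),(k*s,8),0,.3,(0,255,255)); cv2.line(im,(k*s,9),(k*s,14),(0,255,255))
    for k in range(0,h,10): cv2.putText(im,str(v+k),(0,k*s+4),0,.3,(0,255,255))
    im=np.ascontiguousarray(im); cv2.imwrite(out,im)
E
python3 - <<'E'
from h import *
crop("pics/top0.png",150,195,150,110,5,"pics/c1.png")
crop("pics/top0.png",335,135,180,200,3,"pics/c2.png")
E
```

```text
(no output)
```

View pics/c1.png

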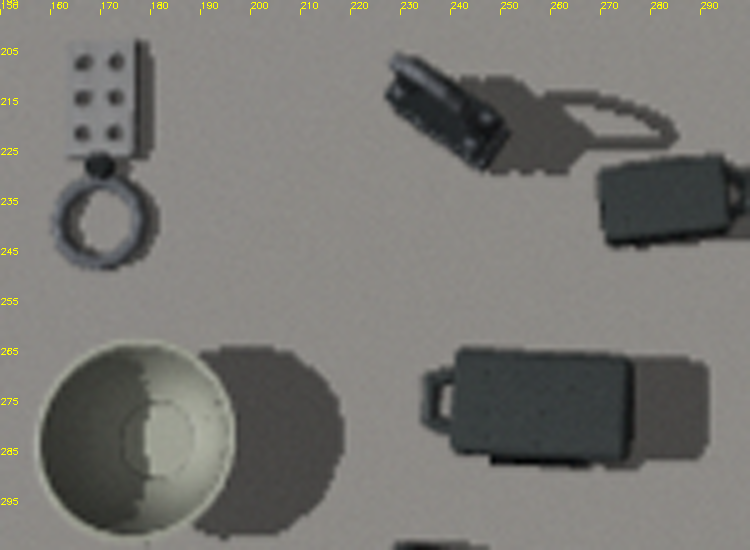

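View pics/c2.png

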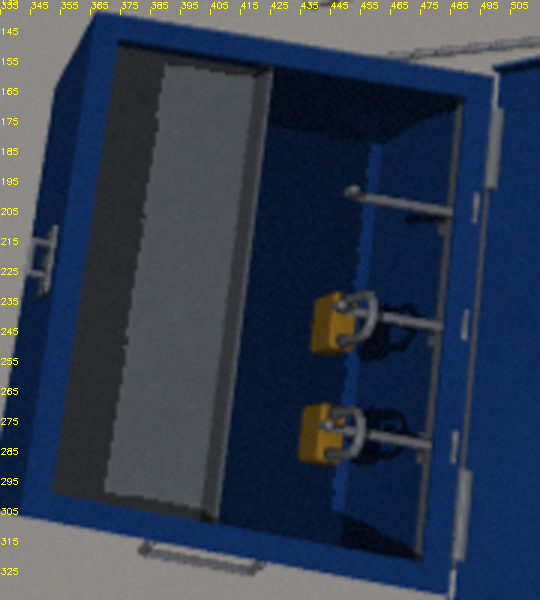

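```bash
cat >> h.py <<'E'
def fit(local,world):
    a=np.array(local,float);b=np.array(world)[:,:2];am=a.mean(0);bm=b.mean(0)
    H=(a-am).T@(b-bm); th=np.arctan2(H[0,1]-H[1,0],H[0,0]+H[1,1]); c,s=np.cos(th),np.sin(th);M=np.array([[c,-s],[s,c]])
    t=bm-M@am; return t,th,np.round(b-(a@M.T+t),1)
E
python3 - <<'E'
from h import *
f2=lambda x,y:(335+(x+.5)/3-.5,135+(y+.5)/3-.5)
f1=lambda x,y:(150+(x+.5)/5-.5,195+(y+.5)/5-.5)
W=lambda L,f,z:[px("top",*f(*q),z) for q in L]
# cab local: image right=+x, image up=+y
o=[(97,12),(497,77),(450,597),(20,515)];i=[(118,43),(462,97),(422,560),(53,493)]
print("cab",fit([(-145,185),(145,185),(145,-185),(-145,-185),(-126,166),(126,166),(126,-166),(-126,-166)],W(o+i,f2,185)))
print("plug",fit([(44,-26),(-44,-26),(-44,26),(44,26)],W([(458,348),(631,358),(627,460),(452,452)],f1,46)))
print("hasp",fit([(60,18),(60,-18),(-2,-18),(-2,18),(-36,0)],W([(68,40),(137,40),(137,157),(68,157),(103,222)],f1,7)))
for z,L in((50,[(388,97),(483,168),(508,130)]),(122,[(390,60),(470,110)])):
  print(z,np.round(W(L,f1,z),0))
crop("pics/scene0.png",260,200,120,90,6,"pics/c3.png")
E
```

```text
cab (array([ 528.39194618, -258.36808485]), np.float64(-1.7563721284409723), array([[-0.6, -0.8],
       [-0.6, -1.7],
       [-0.1, -0.3],
       [ 1.4, -0.1],
       [-2.6,  0.2],
       [-0.2,  2.7],
       [ 1.9,  0.9],
       [ 0.8, -0.9]]))
plug (array([443.50785559,  98.86854064]), np.float64(1.516654616007577), array([[-0.7, -1.2],
       [-1.4,  1.7],
       [ 1.3,  1.1],
       [ 0.8, -1.6]]))
hasp (array([576.53219703, 331.96640952]), np.float64(0.03746268028648218), array([[ 1.3,  0.7],
       [-0.4,  0. ],
       [-1.1, -0.2],
       [ 0.6,  0.1],
       [-0.5, -0.6]]))
50 [[596. 176.  50.]
 [560. 128.  50.]
 [579. 116.  50.]]
122 [[600. 165. 122.]
 [576. 127. 122.]]
```

View pics/c3.png

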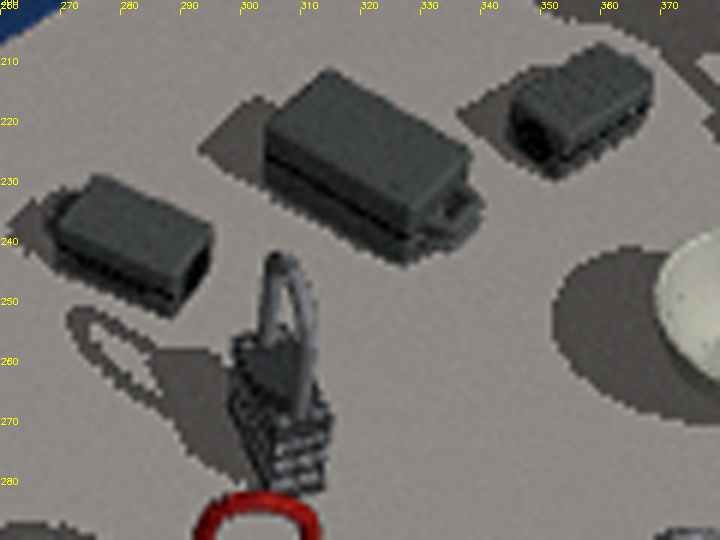

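```bash
cat > ov.py <<'E'
from h import *
def pl(x,y,th):
    c,s=np.cos(th),np.sin(th); T=lambda P:np.array([[x+c*a-s*b,y+s*a+c*b,z] for a,b,z in P])
    bx=[(a,b) for a,b in((-13,-28),(13,-28),(13,28),(-13,28))]
    L=[T([(*q,0) for q in bx+bx[:1]]),T([(*q,50) for q in bx+bx[:1]])]+[T([(*q,0),(*q,50)]) for q in bx]
    t=np.linspace(0,np.pi,15)
    L+=[T([(0,24,50),*[(0,24*np.cos(k),98+24*np.sin(k)) for k in t],(0,-24,50)]),T([(0,16,50),*[(0,16*np.cos(k),98+16*np.sin(k)) for k in t],(0,-16,50)])]
    return L
def mont(L,out,a=(215,195,50,40),b=(285,235,50,50)):
    ims=[]
    for n,(u,v,w,h) in(("top",a),("scene",b)):
        s=8; im=cv2.resize(cv2.imread(f"pics/{n}0.png")[v:v+h,u:u+w],None,fx=s,fy=s,interpolation=cv2.INTER_CUBIC)
        raw=im.copy()
        for P in L: cv2.polylines(im,[np.round(((proj(n,P)-[u,v])+.5)*s).astype(int)],False,(0,255,255),1)
        ims+=[cv2.copyMakeBorder(np.hstack([im,raw])[:290],0,290-min(290,h*s),0,0,0)] if h*s<290 else [np.hstack([im,raw])[:400]]
    w=max(i.shape[1] for i in ims); ims=[cv2.copyMakeBorder(i,0,0,0,w-i.shape[1],0) for i in ims]
    cv2.imwrite(out,np.vstack(ims)[:600])
E
python3 - <<'E'
from ov import *
from scipy.optimize import minimize
# silhouette score: body mask from dark pixels? use hull edges: mean colour inside vs. outside
im={n:cv2.GaussianBlur(cv2.imread(f"pics/{n}0.png"),(0,0),.7).astype(float) for n in("top","scene")}
def mask(n,L):
    m=np.zeros((420*4,560*4),np.uint8)
    P=np.vstack(L[:2]); h=cv2.convexHull(((proj(n,P)+.5)*4).astype(np.float32)); cv2.fillConvexPoly(m,h.astype(int),1)
    for a,b in zip(*[L[k] for k in(6,)]*2) if 0 else []: pass
    o=proj(n,L[6]);i=proj(n,L[7]); ring=np.vstack([o,i[::-1]]); cv2.fillPoly(m,[((ring+.5)*4).astype(int)],1)
    return cv2.resize(m.astype(float),(560,420),interpolation=cv2.INTER_AREA)
# target: non-table pixels; table grey ~ (warm): b<r ; padlock bluish: b>=r
def tgt(n):
    I=im[n]; return I
for n in im:
    (u,v)=(240,215) if n=="top" else (306,270)
    print(n,im[n][v,u],im[n][v-25,u-5],im[n][v+2,u+15])
import pickle
x0=px("scene",306.9,242.5,121); print(x0)
K=[]
for z in(0,25,50): print(z,px("top",238,214,z))
mont(pl(x0[0],x0[1],np.arctan2(36,48)*1-0+0),"pics/m1.png")
E
```

```text
top [57. 54. 52.] [79. 82. 83.] [68. 69. 71.]
scene [66. 65. 61.] [132. 136. 140.] [133. 136. 141.]
[588.87347124 142.13573774 121.        ]
0 [606.01991493 155.33985728   0.        ]
25 [601.05901508 152.27760325  25.        ]
50 [596.09811524 149.21534922  50.        ]
```

View pics/m1.png

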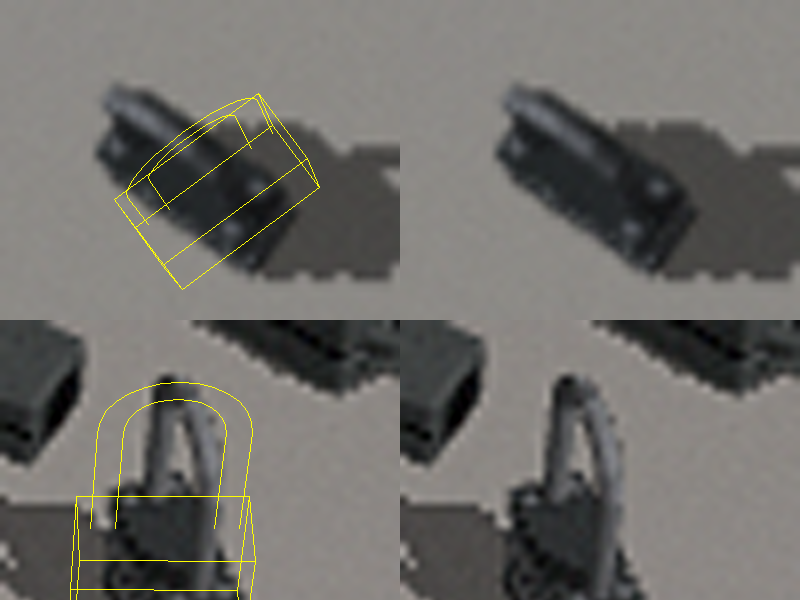

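Run:
```python
from ov import *
from scipy.optimize import least_squares
print("nadir",proj("top",[[408,33,0]]))
def show(x,y,th):
    L=pl(x,y,th)
    print("top z0",np.round(proj("top",L[0][:4]),1).tolist());print("top z50",np.round(proj("top",L[1][:4]),1).tolist());print("top sh",np.round(proj("top",L[6][[0,1,8,15]]),1).tolist())
    print("sc z0",np.round(proj("scene",L[0][:4]),1).tolist());print("sc z50",np.round(proj("scene",L[1][:4]),1).tolist());print("sc apex",np.round(proj("scene",L[6][8]),1).tolist())
show(589,142,-.644)
```

```text
nadir [[285.0836075  290.07490439]]
top z0 [[248.4, 230.5], [254.4, 222.6], [237.6, 210.2], [231.6, 218.0]]
top z50 [[246.6, 227.5], [252.9, 219.2], [235.2, 206.2], [228.8, 214.3]]
top sh [[233.3, 211.2], [230.6, 207.1], [237.3, 211.0], [246.6, 218.9]]
sc z0 [[305.0, 262.9], [295.9, 265.0], [302.6, 281.7], [312.0, 279.4]]
sc z50 [[306.2, 251.2], [296.8, 253.4], [303.8, 270.2], [313.5, 267.9]]
sc apex [[306.9, 242.2]]
```

Run:
```python
from ov import *
from scipy.optimize import least_squares
def f(p):
    L=pl(*p); r=[]
    for n,P,q in(("top",L[1][3],(226.6,213.6)),("top",L[0][0],(246.4,228.3)),("top",L[0][1],(251.1,220.1)),("top",L[6][1],(227.9,206)),
      ("scene",L[0][2],(304.6,281.2)),("scene",L[0][3],(313.4,281.2)),("scene",L[1][1],(297.5,255.8)),("scene",L[6][8],(306.5,242.2))):
        r+=list(proj(n,P)[0]-q)
    return r
s=least_squares(f,[589,142,-.644]);print(s.x,np.round(s.fun,1))
mont(pl(*s.x),"pics/m2.png")
```

```text
[ 5.92196714e+02  1.47146745e+02 -5.89577469e-01] [ 0.1  0.2  0.6  0.7  1.5  0.7  0.3  0.3 -0.4  2.4  0.  -0.3 -0.3 -0.4
  1.4  1.8]
```

View pics/m2.png

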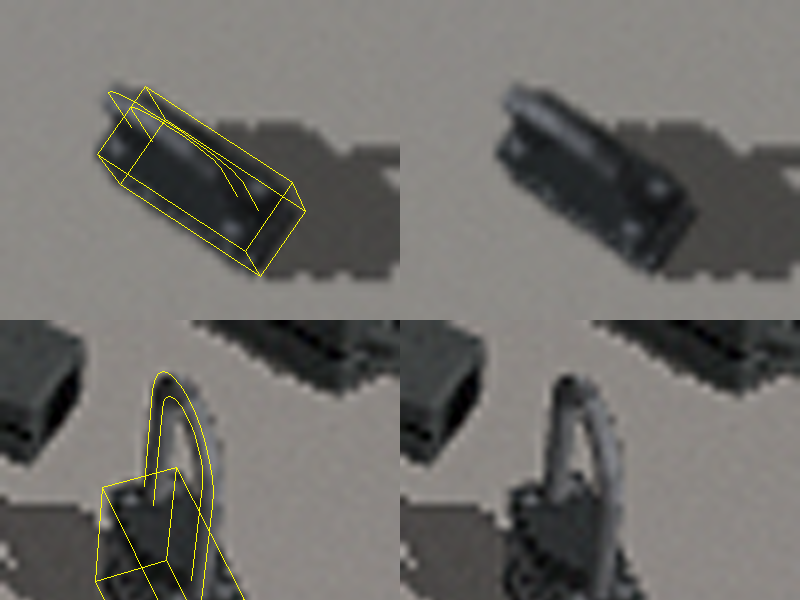

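```bash
cat > plan.py <<'E'
import sys
from h import *
# args: x y z yaw n ; prints rows from the current measured pose (or start pose given after)
def plan(s,t,n):
    tw=-np.degrees((t[3]-s[3]+np.pi)%(2*np.pi)-np.pi)/5/n; y=s[3]; out=[]
    d=(np.array(t[:3])-s[:3])/25/n
    for k in range(n):
        c,si=np.cos(y),np.sin(y); out.append([round(float(v),2) for v in(c*d[0]+si*d[1],si*d[0]-c*d[1],-d[2])]); y-=np.radians(5*tw)
    for k in range(0,n,5): print(str(out[k:k+5]).replace(" ",""))
    print("tw",round(tw,3))
def pose():
    o=get_obs(); print("t",round(o["time"],2),np.round(o["tool_pos"],1),np.round(o["tcp_rot"],3),"w",round(o["grip_width"],1),"ff",round(o["finger_force"],1),"F",np.round(o["contact_force"],1))
    return [*o["tool_pos"],o["tcp_rot"][2]]
CAB=(528.4,-258.4,-1.756)
def cab(x,y): 
    c,s=np.cos(CAB[2]),np.sin(CAB[2]); return CAB[0]+c*x-s*y,CAB[1]+s*x+c*y
def go(*segs):
    s=pose()
    for t,n in segs: plan(s,t,n); s=list(t)
E
python3 - <<'E'
from plan import *
go(((592.5,146.5,226,2.552),20))
E
```

```text
t 0.1 [232.7 470.2 226.1] [-3.14  -0.     2.682] w 91.7 ff 0.0 F [ 0.5  0.3 -0.7]
[[-0.93,-0.26,0.0],[-0.93,-0.25,0.0],[-0.94,-0.25,0.0],[-0.94,-0.24,0.0],[-0.94,-0.24,0.0]]
[[-0.94,-0.23,0.0],[-0.94,-0.22,0.0],[-0.94,-0.22,0.0],[-0.94,-0.21,0.0],[-0.95,-0.21,0.0]]
[[-0.95,-0.2,0.0],[-0.95,-0.19,0.0],[-0.95,-0.19,0.0],[-0.95,-0.18,0.0],[-0.95,-0.18,0.0]]
[[-0.95,-0.17,0.0],[-0.95,-0.16,0.0],[-0.96,-0.16,0.0],[-0.96,-0.15,0.0],[-0.96,-0.14,0.0]]
tw 0.074
```

Emit:
arm_command(
  gripper=[80,80,80,80,80],
  dp=[
    [-0.93,-0.26,0.0],
    [-0.93,-0.25,0.0],
    [-0.94,-0.25,0.0],
    [-0.94,-0.24,0.0],
    [-0.94,-0.24,0.0],
  ],
  twist=[0.07,0.07,0.07,0.08,0.08],
)

```text
time: 0.72
tool_pos: [323.4, 389.0, 226.4]
tcp_rot: [-3.141, -0.0, 2.649]
contact_force: [0.5, -0.0, 0.0]
grip_width: 80.1
finger_force: 0.0
```

Emit:
arm_command(
  gripper=[80,80,80,80,80],
  dp=[
    [-0.94,-0.23,0.0],
    [-0.94,-0.22,0.0],
    [-0.94,-0.22,0.0],
    [-0.94,-0.21,0.0],
    [-0.95,-0.21,0.0],
  ],
  twist=[0.07,0.07,0.07,0.08,0.08],
)

```text
time: 1.35
tool_pos: [413.3, 308.2, 226.4]
tcp_rot: [-3.141, -0.0, 2.617]
contact_force: [-0.2, -0.4, 0.2]
grip_width: 80.0
finger_force: 0.0
```

Emit:
arm_command(
  gripper=[80,80,80,80,80],
  dp=[
    [-0.95,-0.2,0.0],
    [-0.95,-0.19,0.0],
    [-0.95,-0.19,0.0],
    [-0.95,-0.18,0.0],
    [-0.95,-0.18,0.0],
  ],
  twist=[0.07,0.07,0.07,0.08,0.08],
)

```text
time: 1.98
tool_pos: [503.3, 227.3, 226.3]
tcp_rot: [-3.141, -0.001, 2.585]
contact_force: [0.1, -1.0, 0.1]
grip_width: 80.3
finger_force: 0.0
```

Emit:
arm_command(
  gripper=[80,80,80,80,80],
  dp=[
    [-0.95,-0.17,0.0],
    [-0.95,-0.16,0.0],
    [-0.96,-0.16,0.0],
    [-0.96,-0.15,0.0],
    [-0.96,-0.14,0.0],
  ],
  twist=[0.07,0.07,0.07,0.08,0.08],
)

```text
time: 2.6
tool_pos: [594.3, 146.0, 226.6]
tcp_rot: [3.142, -0.0, 2.552]
contact_force: [-0.5, -1.2, -0.0]
grip_width: 79.9
finger_force: 0.0
```

Run:
```python
from plan import *
go(((592.5,146.5,81,2.552),8))
```

```text
t 2.6 [594.3 146.  226.6] [ 3.142 -0.     2.552] w 79.9 ff 0.0 F [-0.5 -1.2 -0. ]
[[0.01,-0.0,0.73],[0.01,-0.0,0.73],[0.01,-0.0,0.73],[0.01,-0.0,0.73],[0.01,-0.0,0.73]]
[[0.01,-0.0,0.73],[0.01,-0.0,0.73],[0.01,-0.0,0.73]]
tw 0.0
```

Emit:
arm_command(
  gripper=[80,80,80,80,80],
  dp=[
    [0.02,0,0.9],
    [0.02,0,0.9],
    [0.02,0,0.9],
    [0,0,0.9],
    [0,0,0.8],
  ],
  twist=[0,0,0,0,0],
)

```text
time: 3.22
tool_pos: [592.4, 147.4, 115.7]
tcp_rot: [-3.141, -0.0, 2.552]
contact_force: [0.6, -0.0, 0.0]
grip_width: 79.9
finger_force: 0.0
```

Emit:
arm_command(
  gripper=[80,80,80,80,55],
  dp=[
    [0,0,0.6],
    [0,0,0.4],
    [0,0,0.4],
    [0,0,0],
    [0,0,0],
  ],
  twist=[0,0,0,0,0],
)

```text
time: 3.85
tool_pos: [592.3, 148.1, 82.3]
tcp_rot: [3.141, 0.001, 2.553]
contact_force: [-0.1, 0.1, -0.7]
grip_width: 73.5
finger_force: 0.0
```

Emit:
arm_command(
  gripper=[50,46,40,40,40],
  dp=[
    [0,0,0],
    [0,0,0],
    [0,0,0],
    [0,0,0],
    [0,0,0],
  ],
  twist=[0,0,0,0,0],
)

```text
time: 4.47
tool_pos: [592.1, 148.1, 82.0]
tcp_rot: [3.141, 0.0, 2.553]
contact_force: [1.0, 1.1, 1.1]
grip_width: 46.7
finger_force: 30.0
```

Emit:
arm_command(
  gripper=[40,40,40,40,40],
  dp=[
    [0,0,-0.3],
    [0,0,-0.7],
    [0,0,-1],
    [0,0,-1],
    [0,0,-1],
  ],
  twist=[0,0,0,0,0],
)

```text
time: 5.1
tool_pos: [591.8, 147.9, 183.6]
tcp_rot: [3.141, 0.0, 2.553]
contact_force: [0.7, 0.1, -3.8]
grip_width: 46.6
finger_force: 30.0
```

Emit:
arm_command(
  gripper=[40,40,40,40,40],
  dp=[
    [0,0,-1],
    [0,0,-1],
    [0,0,-1],
    [0,0,-1],
    [0,0,-1],
  ],
  twist=[0,0,0,0,0],
)

```text
time: 5.72
tool_pos: [591.5, 147.9, 308.6]
tcp_rot: [3.141, 0.0, 2.553]
contact_force: [0.2, -0.6, -3.3]
grip_width: 46.9
finger_force: 30.0
```

Run:
```python
from plan import *
s=pose()
a=[]
for n in("scene","top"):
    im=cv2.cvtColor(capture(n),cv2.COLOR_RGB2BGR); cv2.imwrite(f"pics/{n}1.png",im)
    q=proj(n,[[s[0],s[1],s[2]-40]])[0].astype(int); print(n,q)
    u,v=q[0]-40,q[1]-50; a.append(cv2.resize(im[max(v,0):max(v,0)+100,u:u+80],None,fx=5,fy=5,interpolation=cv2.INTER_CUBIC))
cv2.imwrite("pics/g1.png",np.hstack(a))
```

```text
t 5.72 [591.5 147.9 308.6] [3.141 0.    2.553] w 46.9 ff 30.0 F [ 0.2 -0.6 -3.3]
scene [312 199]
top [225 194]
```

View pics/g1.png

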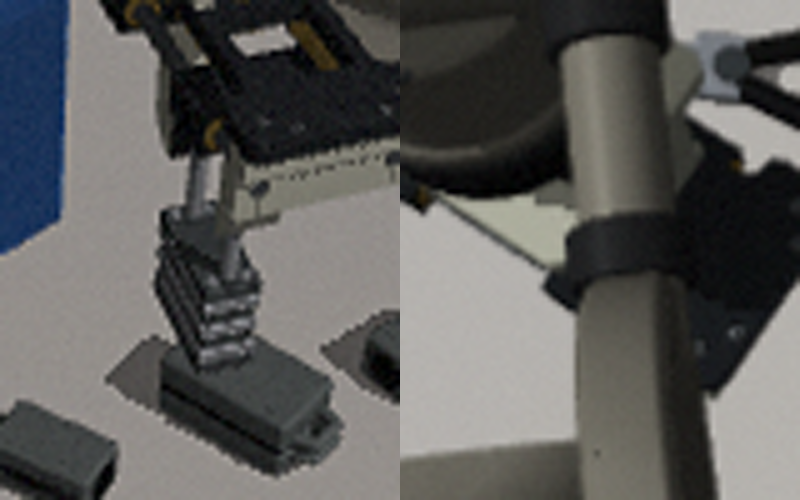

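Run:
```python
from ov import *
from scipy.optimize import least_squares
ob=[(0,2,312.6,222),(0,3,322,220),(0,1,303,205.6),(1,1,304,191),(1,3,323.6,202.6),(1,2,312.3,205)]
def f(p):
    L=pl(*p[:3]); r=[]
    for k,j,u,v in ob: r+=list(proj("scene",L[k][j]+[0,0,p[3]])[0]-(u,v))
    return r
s=least_squares(f,[591,148,-.59,227],x_scale=[1,1,.01,1]);print(s.x,np.round(s.fun,1))
from plan import *
# hook: padlock at local x=30 then 82, y=85
for h in((25,85),(82,85)): print(h,np.round(cab(*h),1))
```

```text
[554.8447204  128.92756668  -0.5994039  190.39285129] [-1.  -0.4 -0.1 -0.9 -0.3 -0.  -0.  -0.9  0.4  1.   1.   1.1]
(25, 85) [ 607.3 -298.6]
(82, 85) [ 596.8 -354.7]
```

Run:
```python
from plan import *
for u,v,z in((451.5,198,182),(484.8,205.4,166)):
    p=px("top",u,v,z)[:2]-CAB[:2]; c,s=np.cos(CAB[2]),np.sin(CAB[2]); print(np.round([c*p[0]+s*p[1],-s*p[0]+c*p[1]],1))
# scene check: project the hook in the scene view
T=[(*cab(57,85),182.5),(*cab(57,85),165),(*cab(142,85),165),(*cab(-145,-185),185),(*cab(-145,185),185),(*cab(145,185),185)]
print(np.round(proj("scene",T),1).tolist())
a=(*cab(25,85),310,1.385)
go((a,20),((*a[:2],180,1.385),5))
crop("pics/scene1.png",130,105,100,75,8,"pics/c4.png")
```

```text
[53.  83.5]
[131.7  84.5]
[[165.6, 152.9], [166.8, 158.0], [151.4, 144.8], [285.2, 146.4], [173.5, 206.4], [117.1, 152.3]]
t 5.83 [592.8 148.1 310.7] [3.137 0.005 2.553] w 47.4 ff 30.0 F [ 0.6 -0.7 -2.6]
[[-0.52,-0.73,0.0],[-0.56,-0.7,0.0],[-0.6,-0.66,0.0],[-0.64,-0.62,0.0],[-0.67,-0.59,0.0]]
[[-0.71,-0.55,0.0],[-0.74,-0.5,0.0],[-0.77,-0.46,0.0],[-0.79,-0.41,0.0],[-0.81,-0.37,0.0]]
[[-0.83,-0.32,0.0],[-0.85,-0.27,0.0],[-0.87,-0.22,0.0],[-0.88,-0.17,0.0],[-0.89,-0.12,0.0]]
[[-0.89,-0.07,0.0],[-0.89,-0.01,0.0],[-0.89,0.04,0.0],[-0.89,0.09,0.0],[-0.88,0.14,0.0]]
tw 0.669
[[0.0,0.0,1.04],[0.0,0.0,1.04],[0.0,0.0,1.04],[0.0,0.0,1.04],[0.0,0.0,1.04]]
tw -0.0
```

View pics/c4.png

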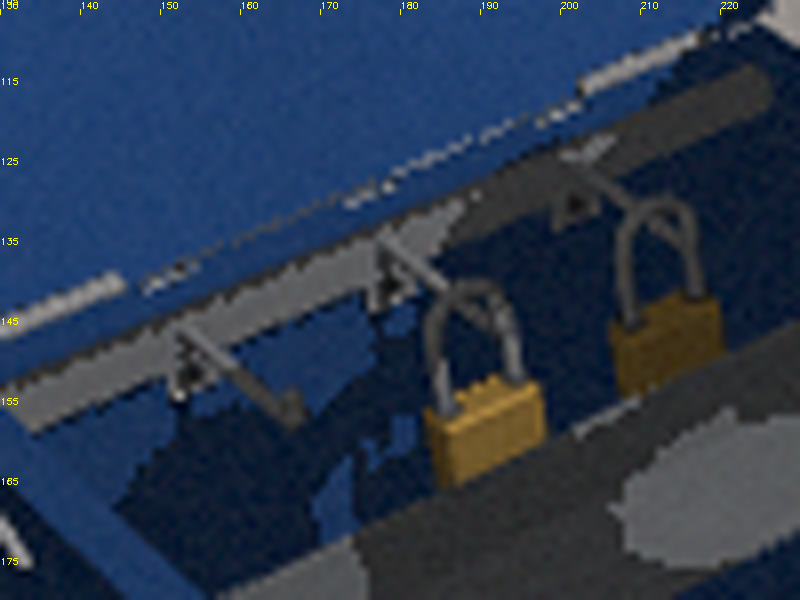

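Emit:
arm_command(
  gripper=[40,40,40,40,40],
  dp=[
    [-0.52,-0.73,0.0],
    [-0.56,-0.7,0.0],
    [-0.6,-0.66,0.0],
    [-0.64,-0.62,0.0],
    [-0.67,-0.59,0.0],
  ],
  twist=[0.67,0.67,0.67,0.67,0.67],
)

```text
time: 6.45
tool_pos: [595.3, 34.3, 306.5]
tcp_rot: [-3.141, -0.0, 2.256]
contact_force: [-0.0, 0.1, -4.0]
grip_width: 46.8
finger_force: 30.0
```

Emit:
arm_command(
  gripper=[40,40,40,40,40],
  dp=[
    [-0.71,-0.55,0.0],
    [-0.74,-0.5,0.0],
    [-0.77,-0.46,0.0],
    [-0.79,-0.41,0.0],
    [-0.81,-0.37,0.0],
  ],
  twist=[0.67,0.67,0.67,0.67,0.67],
)

```text
time: 7.08
tool_pos: [599.0, -76.8, 306.7]
tcp_rot: [3.141, -0.0, 1.964]
contact_force: [1.3, -0.4, -3.6]
grip_width: 47.1
finger_force: 30.0
```

Emit:
arm_command(
  gripper=[40,40,40,40,40],
  dp=[
    [-0.83,-0.32,0.0],
    [-0.85,-0.27,0.0],
    [-0.87,-0.22,0.0],
    [-0.88,-0.17,0.0],
    [-0.89,-0.12,0.0],
  ],
  twist=[0.67,0.67,0.67,0.67,0.67],
)

```text
time: 7.7
tool_pos: [602.4, -188.6, 306.7]
tcp_rot: [3.141, -0.0, 1.672]
contact_force: [-0.2, 0.8, -4.3]
grip_width: 47.2
finger_force: 30.0
```

Emit:
arm_command(
  gripper=[40,40,40,40,40],
  dp=[
    [-0.89,-0.07,0.0],
    [-0.89,-0.01,0.0],
    [-0.89,0.04,0.0],
    [-0.89,0.09,0.0],
    [-0.88,0.14,0.0],
  ],
  twist=[0.67,0.67,0.67,0.67,0.67],
)

```text
time: 8.32
tool_pos: [605.8, -300.0, 306.6]
tcp_rot: [-3.142, -0.0, 1.379]
contact_force: [0.4, 0.2, -3.5]
grip_width: 46.8
finger_force: 30.0
```

Emit:
arm_command(
  gripper=[40,40,40,40,40],
  dp=[
    [0,0,0],
    [0,0,0],
    [0,0,0],
    [0,0,0],
    [0,0,0],
  ],
  twist=[0,0,0,0,0],
)

```text
time: 8.95
tool_pos: [605.9, -298.1, 306.9]
tcp_rot: [3.141, 0.0, 1.384]
contact_force: [0.5, 0.1, -4.1]
grip_width: 46.8
finger_force: 30.0
```

Run:
```python
from plan import *
a=(*cab(27,84),158,1.385)
go((a,10),((*cab(80,84),158,1.385),5))
```

```text
t 8.95 [ 605.9 -298.1  306.9] [3.141 0.    1.384] w 46.8 ff 30.0 F [ 0.5  0.1 -4.1]
[[-0.01,0.0,0.6],[-0.01,0.0,0.6],[-0.01,0.0,0.6],[-0.01,0.0,0.6],[-0.01,0.0,0.6]]
[[-0.01,0.0,0.6],[-0.01,0.0,0.6],[-0.01,0.0,0.6],[-0.01,0.0,0.6],[-0.01,0.0,0.6]]
tw -0.001
[[-0.42,0.0,-0.0],[-0.42,0.0,-0.0],[-0.42,0.0,-0.0],[-0.42,0.0,-0.0],[-0.42,0.0,-0.0]]
tw -0.0
```

Emit:
arm_command(
  gripper=[40,40,40,40,40],
  dp=[
    [-0.02,0,0.6],
    [-0.02,0,0.7],
    [-0.02,0,0.7],
    [0,0,0.7],
    [0,0,0.7],
  ],
  twist=[0,0,0,0,0],
)

```text
time: 9.57
tool_pos: [605.6, -299.8, 221.2]
tcp_rot: [3.141, -0.0, 1.383]
contact_force: [0.6, 0.3, -3.2]
grip_width: 46.7
finger_force: 30.0
```

Emit:
arm_command(
  gripper=[40,40,40,40,40],
  dp=[
    [0,0,0.7],
    [0,0,0.7],
    [0,0,0.6],
    [0,0,0.4],
    [0,0,0.16],
  ],
  twist=[0,0,0,0,0],
)

```text
time: 10.2
tool_pos: [605.5, -299.9, 157.1]
tcp_rot: [-3.141, -0.0, 1.383]
contact_force: [0.1, -0.4, -3.5]
grip_width: 46.7
finger_force: 30.0
```

Emit:
arm_command(
  gripper=[40,40,40,40,40],
  dp=[
    [-0.3,0,0],
    [-0.5,0,0],
    [-0.5,0,0],
    [-0.5,0,0],
    [-0.3,0,0],
  ],
  twist=[0,0,0,0,0],
)

```text
time: 10.82
tool_pos: [595.4, -352.9, 157.7]
tcp_rot: [3.141, 0.0, 1.382]
contact_force: [-0.8, 0.4, -2.8]
grip_width: 46.7
finger_force: 30.0
```

Emit:
arm_command(
  gripper=[40,40,40,40,40],
  dp=[
    [0,0,0.3],
    [0,0,0.25],
    [0,0,0.12],
    [0,0,0.08],
    [0,0,0.04],
  ],
  twist=[0,0,0,0,0],
)

```text
time: 11.45
tool_pos: [595.9, -351.4, 137.9]
tcp_rot: [3.141, -0.0, 1.384]
contact_force: [-0.3, -0.5, -3.1]
grip_width: 46.9
finger_force: 30.0
```

Emit:
arm_command(
  gripper=[40,40,40,40,40],
  dp=[
    [0,0,0.03],
    [0,0,0.02],
    [0,0,0],
    [0,0,0],
    [0,0,0],
  ],
  twist=[0,0,0,0,0],
)

```text
time: 12.08
tool_pos: [595.8, -351.6, 136.8]
tcp_rot: [3.141, 0.0, 1.383]
contact_force: [-0.7, 0.4, -2.1]
grip_width: 46.8
finger_force: 30.0
```

Emit:
arm_command(
  gripper=[40,40,40,40,40],
  dp=[
    [0,0,0.03],
    [0,0,0],
    [0,0,0.03],
    [0,0,0],
    [0,0,0],
  ],
  twist=[0,0,0,0,0],
)

```text
time: 12.7
tool_pos: [596.0, -351.8, 136.3]
tcp_rot: [3.14, 0.001, 1.383]
contact_force: [-2.1, 0.6, 5.4]
grip_width: 47.0
finger_force: 30.0
```

Emit:
arm_command(
  gripper=[47,48,50,52,56],
  dp=[
    [0,0,-0.02],
    [0,0,0],
    [0,0,0],
    [0,0,0],
    [0,0,0],
  ],
  twist=[0,0,0,0,0],
)

```text
time: 13.32
tool_pos: [595.7, -351.5, 135.3]
tcp_rot: [-3.141, -0.0, 1.383]
contact_force: [-0.4, -0.4, -0.2]
grip_width: 55.1
finger_force: 0.0
```

Emit:
arm_command(
  gripper=[60,62,64,64,64],
  dp=[
    [0,0,0],
    [0,0,0],
    [0,0,0],
    [0,0,0],
    [0,0,-0.2],
  ],
  twist=[0,0,0,0,0],
)

```text
time: 13.95
tool_pos: [595.5, -351.4, 140.4]
tcp_rot: [-3.141, -0.001, 1.383]
contact_force: [-0.4, -0.0, -0.4]
grip_width: 64.1
finger_force: 0.0
```

Emit:
arm_command(
  gripper=[64,64,64,64,64],
  dp=[
    [0,0,-0.5],
    [0,0,-0.9],
    [0,0,-1],
    [0,0,-1],
    [0,0,-1],
  ],
  twist=[0,0,0,0,0],
)

```text
time: 14.58
tool_pos: [595.8, -351.6, 252.8]
tcp_rot: [3.14, 0.001, 1.383]
contact_force: [0.2, -1.1, -0.0]
grip_width: 64.1
finger_force: 0.0
```

Run:
```python
from plan import *
s=pose(); im=capture("scene"); cv2.imwrite("pics/scene2.png",im[:,:,::-1])
print(cab(80,84),np.round(proj("scene",[[*cab(80,84),100]]),0))
c=(576.5+10*np.cos(.0375),332+10*np.sin(.0375)); print(c)
m=(560,0,240,2.2)
plan(s,(*c,200,3.179),30);
```

```text
t 14.57 [ 595.8 -351.6  252.8] [3.140e+00 1.000e-03 1.383e+00] w 64.1 ff 0.0 F [ 0.2 -1.1 -0. ]
(np.float64(596.2317580830558), np.float64(-352.50022633002425)) [[167. 172.]]
(np.float64(586.492969573936), np.float64(332.3749121155546))
[[0.89,-0.18,0.07],[0.9,-0.13,0.07],[0.91,-0.07,0.07],[0.91,-0.02,0.07],[0.91,0.03,0.07]]
[[0.91,0.09,0.07],[0.9,0.14,0.07],[0.89,0.2,0.07],[0.88,0.25,0.07],[0.86,0.3,0.07]]
[[0.84,0.35,0.07],[0.82,0.4,0.07],[0.79,0.45,0.07],[0.76,0.5,0.07],[0.73,0.54,0.07]]
[[0.7,0.59,0.07],[0.66,0.63,0.07],[0.62,0.66,0.07],[0.58,0.7,0.07],[0.54,0.73,0.07]]
[[0.5,0.77,0.07],[0.45,0.79,0.07],[0.4,0.82,0.07],[0.35,0.84,0.07],[0.3,0.86,0.07]]
[[0.25,0.88,0.07],[0.2,0.89,0.07],[0.14,0.9,0.07],[0.09,0.91,0.07],[0.03,0.91,0.07]]
tw -0.686
```

Emit:
arm_command(
  gripper=[60,60,60,60,60],
  dp=[
    [0.89,-0.18,0.0],
    [0.9,-0.13,0.0],
    [0.91,-0.07,0.0],
    [0.91,-0.02,0.0],
    [0.91,0.03,0.0],
  ],
  twist=[-0.69,-0.69,-0.69,-0.69,-0.69],
)

```text
time: 15.25
tool_pos: [594.1, -236.7, 250.9]
tcp_rot: [3.141, 0.0, 1.687]
contact_force: [-0.7, 0.6, 0.3]
grip_width: 60.2
finger_force: 0.0
```

Emit:
arm_command(
  gripper=[60,60,60,60,60],
  dp=[
    [0.91,0.09,0.0],
    [0.9,0.14,0.0],
    [0.89,0.2,0.0],
    [0.88,0.25,0.0],
    [0.86,0.3,0.0],
  ],
  twist=[-0.69,-0.69,-0.69,-0.69,-0.69],
)

```text
time: 15.88
tool_pos: [592.1, -122.2, 250.7]
tcp_rot: [3.141, -0.0, 1.989]
contact_force: [-0.1, -0.8, 0.3]
grip_width: 60.0
finger_force: 0.0
```

Emit:
arm_command(
  gripper=[60,60,60,60,60],
  dp=[
    [0.84,0.35,0.1],
    [0.82,0.4,0.1],
    [0.79,0.45,0.1],
    [0.76,0.5,0.1],
    [0.73,0.54,0.1],
  ],
  twist=[-0.69,-0.69,-0.69,-0.69,-0.69],
)

```text
time: 16.5
tool_pos: [590.0, -8.6, 237.9]
tcp_rot: [-3.142, -0.0, 2.29]
contact_force: [-0.6, -0.1, -0.1]
grip_width: 59.9
finger_force: 0.0
```

Emit:
arm_command(
  gripper=[60,60,60,60,60],
  dp=[
    [0.7,0.59,0.1],
    [0.66,0.63,0.1],
    [0.62,0.66,0.1],
    [0.58,0.7,0.1],
    [0.54,0.73,0.1],
  ],
  twist=[-0.69,-0.69,-0.69,-0.69,-0.69],
)

```text
time: 17.12
tool_pos: [587.9, 105.2, 225.4]
tcp_rot: [3.142, -0.0, 2.592]
contact_force: [-0.5, -0.8, 0.4]
grip_width: 59.8
finger_force: 0.0
```

Emit:
arm_command(
  gripper=[60,60,60,60,60],
  dp=[
    [0.5,0.77,0.1],
    [0.45,0.79,0.1],
    [0.4,0.82,0.1],
    [0.35,0.84,0.1],
    [0.3,0.86,0.1],
  ],
  twist=[-0.68,-0.68,-0.68,-0.68,-0.68],
)

```text
time: 17.75
tool_pos: [585.7, 219.2, 213.0]
tcp_rot: [3.141, 0.0, 2.888]
contact_force: [0.3, -1.0, 0.0]
grip_width: 60.0
finger_force: 0.0
```

Emit:
arm_command(
  gripper=[60,60,60,60,60],
  dp=[
    [0.25,0.88,0.1],
    [0.2,0.89,0.1],
    [0.14,0.9,0.1],
    [0.09,0.91,0.1],
    [0.03,0.91,0.1],
  ],
  twist=[-0.68,-0.68,-0.68,-0.68,-0.68],
)

```text
time: 18.38
tool_pos: [583.7, 333.2, 200.6]
tcp_rot: [3.142, 0.0, -3.098]
contact_force: [0.8, 0.2, -0.5]
grip_width: 59.7
finger_force: 0.0
```

Run:
```python
from plan import *
go(((586.5,332.4,2,3.179),10))
```

```text
t 18.38 [583.7 333.2 200.6] [ 3.142  0.    -3.098] w 59.7 ff 0.0 F [ 0.8  0.2 -0.5]
[[-0.01,-0.0,0.79],[-0.01,-0.0,0.79],[-0.01,-0.0,0.79],[-0.01,-0.0,0.79],[-0.01,-0.0,0.79]]
[[-0.01,-0.0,0.79],[-0.01,-0.0,0.79],[-0.01,-0.0,0.79],[-0.01,-0.0,0.79],[-0.01,-0.0,0.79]]
tw 0.007
```

Emit:
arm_command(
  gripper=[60,60,60,60,60],
  dp=[
    [-0.02,-0.02,1],
    [-0.02,0,1],
    [-0.02,0,1],
    [-0.02,0,1],
    [0,0,1],
  ],
  twist=[0.03,0.03,0,0,0],
)

```text
time: 19.0
tool_pos: [585.9, 332.1, 74.8]
tcp_rot: [3.141, 0.0, -3.106]
contact_force: [-0.6, -0.4, 1.0]
grip_width: 59.6
finger_force: 0.0
```

Emit:
arm_command(
  gripper=[60,60,60,60,60],
  dp=[
    [0,0,0.9],
    [0,0,0.8],
    [0,0,0.6],
    [0,0,0.35],
    [0,0,0.15],
  ],
  twist=[0,0,0,0,0],
)

```text
time: 19.62
tool_pos: [585.9, 331.5, 5.5]
tcp_rot: [3.142, 0.0, -3.107]
contact_force: [0.5, -0.1, 0.6]
grip_width: 60.2
finger_force: 0.0
```

Emit:
arm_command(
  gripper=[60,60,60,60,60],
  dp=[
    [0,0,0.06],
    [0,0,0.04],
    [0,0,0],
    [0,0,0],
    [0,0,0],
  ],
  twist=[0,0,0,0,0],
)

```text
time: 20.25
tool_pos: [585.9, 331.3, 3.4]
tcp_rot: [3.141, 0.0, -3.107]
contact_force: [0.1, -0.1, 0.5]
grip_width: 59.9
finger_force: 0.0
```

Emit:
arm_command(
  gripper=[60,50,40,30,30],
  dp=[
    [0,0,0.07],
    [0,0,0],
    [0,0,0],
    [0,0,0],
    [0,0,0],
  ],
  twist=[0,0,0,0,0],
)

```text
time: 20.88
tool_pos: [585.8, 331.4, 1.5]
tcp_rot: [3.141, 0.0, -3.107]
contact_force: [0.1, 0.3, -0.2]
grip_width: 35.2
finger_force: 30.0
```

Emit:
arm_command(
  gripper=[30,30,30,30,30],
  dp=[
    [0,0,0],
    [0,0,0],
    [0,0,-0.2],
    [0,0,-0.5],
    [0,0,-0.8],
  ],
  twist=[0,0,0,0,0],
)

```text
time: 21.5
tool_pos: [585.6, 331.2, 39.8]
tcp_rot: [-3.141, -0.001, -3.108]
contact_force: [0.1, 0.7, -0.7]
grip_width: 35.4
finger_force: 30.0
```

Run:
```python
from plan import *
s=pose(); im=capture("scene"); cv2.imwrite("pics/scene3.png",im[:,:,::-1])
s=[s[0],s[1],255,s[3]]
t=cab(-70,-75);print(t)
plan(s,(*t,255,2.956),25)
```

```text
t 21.5 [585.6 331.2  39.8] [-3.141e+00 -1.000e-03 -3.108e+00] w 35.4 ff 30.0 F [ 0.1  0.7 -0.7]
(np.float64(467.5728635294317), np.float64(-175.78608186999688))
[[0.22,-0.8,-0.0],[0.21,-0.81,-0.0],[0.2,-0.81,-0.0],[0.2,-0.81,-0.0],[0.19,-0.81,-0.0]]
[[0.18,-0.81,-0.0],[0.17,-0.81,-0.0],[0.17,-0.82,-0.0],[0.16,-0.82,-0.0],[0.15,-0.82,-0.0]]
[[0.14,-0.82,-0.0],[0.14,-0.82,-0.0],[0.13,-0.82,-0.0],[0.12,-0.82,-0.0],[0.12,-0.82,-0.0]]
[[0.11,-0.83,-0.0],[0.1,-0.83,-0.0],[0.09,-0.83,-0.0],[0.09,-0.83,-0.0],[0.08,-0.83,-0.0]]
[[0.07,-0.83,-0.0],[0.07,-0.83,-0.0],[0.06,-0.83,-0.0],[0.05,-0.83,-0.0],[0.04,-0.83,-0.0]]
tw 0.101
```

Emit:
arm_command(
  gripper=[30,30,30,30,30],
  dp=[
    [0,0,-1],
    [0,0,-1],
    [0,0,-1],
    [0,0,-1],
    [0,0,-1],
  ],
  twist=[0,0,0,0,0],
)

```text
time: 22.18
tool_pos: [585.9, 331.3, 166.1]
tcp_rot: [3.141, 0.001, -3.108]
contact_force: [0.9, 1.1, -1.7]
grip_width: 35.5
finger_force: 30.0
```

Emit:
arm_command(
  gripper=[30,30,30,30,30],
  dp=[
    [0.22,-0.8,-0.4],
    [0.21,-0.81,-0.4],
    [0.2,-0.81,-0.4],
    [0.2,-0.81,-0.4],
    [0.19,-0.81,-0.4],
  ],
  twist=[0.1,0.1,0.1,0.1,0.1],
)

```text
time: 22.8
tool_pos: [561.6, 228.2, 214.5]
tcp_rot: [3.142, -0.0, 3.131]
contact_force: [0.4, -0.4, -0.5]
grip_width: 35.4
finger_force: 30.0
```

Emit:
arm_command(
  gripper=[30,30,30,30,30],
  dp=[
    [0.18,-0.81,-0.4],
    [0.17,-0.81,-0.4],
    [0.17,-0.82,-0.3],
    [0.16,-0.82,-0.3],
    [0.15,-0.82,-0.2],
  ],
  twist=[0.1,0.1,0.1,0.1,0.1],
)

```text
time: 23.42
tool_pos: [538.2, 127.1, 254.5]
tcp_rot: [3.141, 0.0, 3.088]
contact_force: [-0.1, -0.6, -1.6]
grip_width: 35.5
finger_force: 30.0
```

Emit:
arm_command(
  gripper=[30,30,30,30,30],
  dp=[
    [0.14,-0.82,0.0],
    [0.14,-0.82,0.0],
    [0.13,-0.82,0.0],
    [0.12,-0.82,0.0],
    [0.12,-0.82,0.0],
  ],
  twist=[0.1,0.1,0.1,0.1,0.1],
)

```text
time: 24.05
tool_pos: [514.5, 26.1, 253.6]
tcp_rot: [3.141, -0.001, 3.044]
contact_force: [-0.4, -0.3, -0.5]
grip_width: 35.7
finger_force: 30.0
```

Emit:
arm_command(
  gripper=[30,30,30,30,30],
  dp=[
    [0.11,-0.83,0.0],
    [0.1,-0.83,0.0],
    [0.09,-0.83,0.0],
    [0.09,-0.83,0.0],
    [0.08,-0.83,0.0],
  ],
  twist=[0.1,0.1,0.1,0.1,0.1],
)

```text
time: 24.68
tool_pos: [490.8, -75.5, 253.6]
tcp_rot: [3.141, -0.001, 3.001]
contact_force: [0.3, -0.5, -1.1]
grip_width: 35.5
finger_force: 30.0
```

Emit:
arm_command(
  gripper=[30,30,30,30,30],
  dp=[
    [0.07,-0.83,0.0],
    [0.07,-0.83,0.0],
    [0.06,-0.83,0.0],
    [0.05,-0.83,0.0],
    [0.04,-0.83,0.0],
  ],
  twist=[0.1,0.1,0.1,0.1,0.1],
)

```text
time: 25.3
tool_pos: [467.3, -176.8, 253.6]
tcp_rot: [3.141, -0.001, 2.957]
contact_force: [0.2, -0.3, -1.4]
grip_width: 35.4
finger_force: 30.0
```

Emit:
arm_command(
  gripper=[30,30,30,30,30],
  dp=[
    [0,0,0],
    [0,0,0],
    [0,0,0],
    [0,0,0],
    [0,0,0],
  ],
  twist=[0,0,0,0,0],
)

```text
time: 25.92
tool_pos: [468.1, -175.4, 254.0]
tcp_rot: [3.141, 0.0, 2.958]
contact_force: [0.2, -0.3, -2.3]
grip_width: 35.1
finger_force: 30.0
```

Run:
```python
from plan import *
go(((*cab(-69,-75),135,2.956),10))
```

```text
t 25.93 [ 468.1 -175.4  254. ] [3.141 0.    2.958] w 35.1 ff 30.0 F [ 0.2 -0.3 -2.3]
[[0.0,-0.01,0.48],[0.0,-0.01,0.48],[0.0,-0.01,0.48],[0.0,-0.01,0.48],[0.0,-0.01,0.48]]
[[0.0,-0.01,0.48],[0.0,-0.01,0.48],[0.0,-0.01,0.48],[0.0,-0.01,0.48],[0.0,-0.01,0.48]]
tw 0.002
```

Emit:
arm_command(
  gripper=[30,30,30,30,30],
  dp=[
    [0,-0.03,0.5],
    [0,-0.03,0.7],
    [0,-0.02,0.7],
    [0,0,0.7],
    [0,0,0.7],
  ],
  twist=[0,0,0,0,0],
)

```text
time: 26.55
tool_pos: [467.3, -177.5, 170.0]
tcp_rot: [3.141, -0.001, 2.958]
contact_force: [0.4, -0.1, -0.4]
grip_width: 35.5
finger_force: 30.0
```

Emit:
arm_command(
  gripper=[30,30,30,30,30],
  dp=[
    [0,0,0.5],
    [0,0,0.4],
    [0,0,0.25],
    [0,0,0.15],
    [0,0,0.05],
  ],
  twist=[0,0,0,0,0],
)

```text
time: 27.18
tool_pos: [467.8, -177.7, 137.8]
tcp_rot: [-3.142, 0.0, 2.958]
contact_force: [0.1, 0.2, -1.5]
grip_width: 35.8
finger_force: 30.0
```

Emit:
arm_command(
  gripper=[30,30,30,30,30],
  dp=[
    [0,0,0.04],
    [0,0,0.02],
    [0,0,0],
    [0,0,0],
    [0,0,0],
  ],
  twist=[0,0,0,0,0],
)

```text
time: 27.8
tool_pos: [467.7, -177.7, 136.2]
tcp_rot: [3.142, 0.0, 2.958]
contact_force: [-0.9, 0.2, -1.4]
grip_width: 35.4
finger_force: 30.0
```

Emit:
arm_command(
  gripper=[30,30,30,30,30],
  dp=[
    [0,0,0.04],
    [0,0,0.03],
    [0,0,0.02],
    [0,0,0],
    [0,0,0],
  ],
  twist=[0,0,0,0,0],
)

```text
time: 28.42
tool_pos: [467.7, -177.7, 134.0]
tcp_rot: [3.142, 0.0, 2.958]
contact_force: [0.6, -0.1, -1.2]
grip_width: 35.4
finger_force: 30.0
```

Emit:
arm_command(
  gripper=[30,30,30,30,30],
  dp=[
    [0,0,0.02],
    [0,0,0],
    [0,0,0.02],
    [0,0,0],
    [0,0,0],
  ],
  twist=[0,0,0,0,0],
)

```text
time: 29.05
tool_pos: [467.7, -177.7, 133.4]
tcp_rot: [-3.141, 0.0, 2.958]
contact_force: [-1.7, 1.7, 5.8]
grip_width: 35.6
finger_force: 30.0
```

Touching the tray floor. Release, rise, and head for the plug lockout.

Emit:
arm_command(
  gripper=[36,38,40,44,48],
  dp=[
    [0,0,-0.02],
    [0,0,0],
    [0,0,0],
    [0,0,0],
    [0,0,0],
  ],
  twist=[0,0,0,0,0],
)

```text
time: 29.68
tool_pos: [467.7, -177.7, 133.4]
tcp_rot: [3.141, -0.0, 2.958]
contact_force: [0.3, -0.3, -1.0]
grip_width: 47.1
finger_force: 0.0
```

Emit:
arm_command(
  gripper=[50,50,50,50,50],
  dp=[
    [0,0,0],
    [0,0,-0.2],
    [0,0,-0.6],
    [0,0,-1],
    [0,0,-1],
  ],
  twist=[0,0,0,0,0],
)

```text
time: 30.3
tool_pos: [467.7, -177.6, 204.5]
tcp_rot: [3.142, 0.0, 2.958]
contact_force: [-0.3, 0.4, 0.2]
grip_width: 50.2
finger_force: 0.0
```

Emit:
arm_command(
  gripper=[50,50,50,50,50],
  dp=[
    [0,0,-1],
    [0,0,-0.5],
    [0,0,0],
    [0,0,0],
    [0,0,0],
  ],
  twist=[0,0,0,0,0],
)

```text
time: 30.92
tool_pos: [467.3, -177.5, 240.0]
tcp_rot: [3.141, -0.002, 2.958]
contact_force: [-0.2, 0.5, 0.1]
grip_width: 49.8
finger_force: 0.0
```

Run:
```python
from plan import *
s=pose(); plan(s,(443.5,98.9,s[2],1.517),20)
# refine plug from both views: project fitted model
c,si=np.cos(1.517),np.sin(1.517)
P=[[443.5+c*a-si*b,98.9+si*a+c*b,z] for a,b,z in((44,26,46),(44,-26,46),(-44,-26,46),(-44,26,46),(-44,-26,0),(44,-26,0))]
print(np.round(proj("scene",P),1).tolist())
```

```text
t 30.93 [ 467.3 -177.5  240. ] [ 3.141e+00 -2.000e-03  2.958e+00] w 49.8 ff 0.0 F [-0.2  0.5  0.1]
[[0.15,0.53,-0.0],[0.19,0.52,-0.0],[0.22,0.51,-0.0],[0.26,0.49,-0.0],[0.29,0.47,-0.0]]
[[0.33,0.45,-0.0],[0.36,0.42,-0.0],[0.39,0.4,-0.0],[0.42,0.37,-0.0],[0.44,0.34,-0.0]]
[[0.46,0.3,-0.0],[0.48,0.27,-0.0],[0.5,0.23,-0.0],[0.52,0.2,-0.0],[0.53,0.16,-0.0]]
[[0.54,0.12,-0.0],[0.55,0.08,-0.0],[0.55,0.04,-0.0],[0.55,0.0,-0.0],[0.55,-0.04,-0.0]]
tw 0.825
[[339.0, 223.8], [328.5, 234.3], [303.0, 219.3], [313.8, 209.5], [302.1, 230.1], [326.8, 245.1]]
```

Emit:
arm_command(
  gripper=[80,80,80,80,80],
  dp=[
    [0.15,0.53,0.0],
    [0.19,0.52,0.0],
    [0.22,0.51,0.0],
    [0.26,0.49,0.0],
    [0.29,0.47,0.0],
  ],
  twist=[0.83,0.83,0.83,0.83,0.83],
)

```text
time: 31.55
tool_pos: [461.4, -108.2, 240.3]
tcp_rot: [-3.141, -0.001, 2.593]
contact_force: [-0.6, -0.4, -0.3]
grip_width: 79.8
finger_force: 0.0
```

Emit:
arm_command(
  gripper=[80,80,80,80,80],
  dp=[
    [0.33,0.45,0.0],
    [0.36,0.42,0.0],
    [0.39,0.4,0.0],
    [0.42,0.37,0.0],
    [0.44,0.34,0.0],
  ],
  twist=[0.83,0.83,0.83,0.83,0.83],
)

```text
time: 32.17
tool_pos: [455.6, -38.9, 240.4]
tcp_rot: [-3.141, -0.001, 2.231]
contact_force: [0.6, -0.4, -0.7]
grip_width: 80.3
finger_force: 0.0
```

Emit:
arm_command(
  gripper=[80,80,80,80,80],
  dp=[
    [0.46,0.3,0.5],
    [0.48,0.27,0.6],
    [0.5,0.23,0.6],
    [0.52,0.2,0.6],
    [0.53,0.16,0.6],
  ],
  twist=[0.82,0.82,0.82,0.82,0.82],
)

```text
time: 32.8
tool_pos: [449.9, 29.9, 167.5]
tcp_rot: [-3.141, -0.0, 1.873]
contact_force: [-0.2, 0.2, 0.8]
grip_width: 79.7
finger_force: 0.0
```

Emit:
arm_command(
  gripper=[80,80,80,80,80],
  dp=[
    [0.54,0.12,0.6],
    [0.55,0.08,0.6],
    [0.55,0.04,0.6],
    [0.55,0.0,0.5],
    [0.55,-0.04,0.5],
  ],
  twist=[0.82,0.82,0.82,0.82,0.82],
)

```text
time: 33.42
tool_pos: [443.7, 98.6, 97.5]
tcp_rot: [-3.141, 0.0, 1.515]
contact_force: [-0.4, 0.3, 0.2]
grip_width: 79.7
finger_force: 0.0
```

Emit:
arm_command(
  gripper=[80,80,80,80,80],
  dp=[
    [0,0,0],
    [0,0,0],
    [0,0,0],
    [0,0,0],
    [0,0,0],
  ],
  twist=[0,0,0,0,0],
)

```text
time: 34.05
tool_pos: [444.2, 98.0, 98.7]
tcp_rot: [3.141, -0.0, 1.517]
contact_force: [-0.8, 0.3, -0.1]
grip_width: 79.9
finger_force: 0.0
```

Run:
```python
from plan import *
go(((443.5,98.9,5,1.517),5))
```

```text
t 34.05 [444.2  98.   98.7] [ 3.141 -0.     1.517] w 79.9 ff 0.0 F [-0.8  0.3 -0.1]
[[0.01,-0.01,0.75],[0.01,-0.01,0.75],[0.01,-0.01,0.75],[0.01,-0.01,0.75],[0.01,-0.01,0.75]]
tw 0.001
```

Emit:
arm_command(
  gripper=[80,80,80,80,80],
  dp=[
    [0.02,-0.02,0.9],
    [0.02,0,0.9],
    [0,0,0.8],
    [0,0,0.6],
    [0,0,0.4],
  ],
  twist=[0,0,0,0,0],
)

```text
time: 34.67
tool_pos: [443.5, 99.2, 7.9]
tcp_rot: [-3.141, -0.0, 1.518]
contact_force: [-0.0, -0.6, -0.3]
grip_width: 79.9
finger_force: 0.0
```

Emit:
arm_command(
  gripper=[80,80,65,45,45],
  dp=[
    [0,0,0.15],
    [0,0,0],
    [0,0,0],
    [0,0,0],
    [0,0,0],
  ],
  twist=[0,0,0,0,0],
)

```text
time: 35.3
tool_pos: [443.8, 99.2, 5.0]
tcp_rot: [3.141, -0.0, 1.518]
contact_force: [0.4, -0.4, -0.1]
grip_width: 54.6
finger_force: 0.0
```

Emit:
arm_command(
  gripper=[45,45,45,45,45],
  dp=[
    [0,0,0],
    [0,0,0],
    [0,0,0],
    [0,0,0],
    [0,0,0],
  ],
  twist=[0,0,0,0,0],
)

```text
time: 35.92
tool_pos: [443.7, 99.3, 4.9]
tcp_rot: [3.141, -0.0, 1.518]
contact_force: [-1.0, 0.1, 5.9]
grip_width: 51.9
finger_force: 30.0
```

Emit:
arm_command(
  gripper=[45,45,45,45,45],
  dp=[
    [0,0,-0.2],
    [0,0,-0.5],
    [0,0,-1],
    [0,0,-1],
    [0,0,-1],
  ],
  twist=[0,0,0,0,0],
)

```text
time: 36.55
tool_pos: [443.5, 99.2, 98.6]
tcp_rot: [3.141, -0.0, 1.518]
contact_force: [-0.0, -1.0, -1.4]
grip_width: 52.1
finger_force: 30.0
```

Run:
```python
from plan import *
s=pose(); im=capture("scene"); cv2.imwrite("pics/scene4.png",im[:,:,::-1])
s[2]=250
plan(s,(*cab(-69,62),250,2.956),20)
```

```text
t 36.55 [443.5  99.2  98.6] [ 3.141 -0.     1.518] w 52.1 ff 30.0 F [-0.  -1.  -1.4]
[[-0.58,0.35,-0.0],[-0.61,0.31,-0.0],[-0.63,0.26,-0.0],[-0.65,0.22,-0.0],[-0.66,0.17,-0.0]]
[[-0.67,0.12,-0.0],[-0.68,0.07,-0.0],[-0.68,0.02,-0.0],[-0.68,-0.03,-0.0],[-0.68,-0.07,-0.0]]
[[-0.67,-0.12,-0.0],[-0.66,-0.17,-0.0],[-0.65,-0.22,-0.0],[-0.63,-0.26,-0.0],[-0.61,-0.31,-0.0]]
[[-0.58,-0.35,-0.0],[-0.56,-0.39,-0.0],[-0.53,-0.43,-0.0],[-0.49,-0.47,-0.0],[-0.46,-0.5,-0.0]]
tw -0.824
```

Emit:
arm_command(
  gripper=[45,45,45,45,45],
  dp=[
    [-0.58,0.35,-0.6],
    [-0.61,0.31,-0.7],
    [-0.63,0.26,-0.7],
    [-0.65,0.22,-0.7],
    [-0.66,0.17,-0.7],
  ],
  twist=[-0.82,-0.82,-0.82,-0.82,-0.82],
)

```text
time: 37.22
tool_pos: [483.4, 23.4, 182.6]
tcp_rot: [-3.141, -0.0, 1.878]
contact_force: [1.2, -0.2, -2.4]
grip_width: 51.7
finger_force: 30.0
```

Emit:
arm_command(
  gripper=[45,45,45,45,45],
  dp=[
    [-0.67,0.12,-0.7],
    [-0.68,0.07,-0.7],
    [-0.68,0.02,-0.6],
    [-0.68,-0.03,-0.4],
    [-0.68,-0.07,-0.3],
  ],
  twist=[-0.82,-0.82,-0.82,-0.82,-0.82],
)

```text
time: 37.85
tool_pos: [522.9, -52.2, 250.0]
tcp_rot: [3.141, -0.0, 2.236]
contact_force: [-0.7, 0.2, -2.5]
grip_width: 51.6
finger_force: 30.0
```

Emit:
arm_command(
  gripper=[45,45,45,45,45],
  dp=[
    [-0.67,-0.12,0.0],
    [-0.66,-0.17,0.0],
    [-0.65,-0.22,0.0],
    [-0.63,-0.26,0.0],
    [-0.61,-0.31,0.0],
  ],
  twist=[-0.83,-0.83,-0.83,-0.83,-0.83],
)

```text
time: 38.48
tool_pos: [562.5, -127.7, 249.3]
tcp_rot: [-3.142, -0.001, 2.598]
contact_force: [1.0, -0.8, -1.3]
grip_width: 51.7
finger_force: 30.0
```

Emit:
arm_command(
  gripper=[45,45,45,45,45],
  dp=[
    [-0.58,-0.35,0.0],
    [-0.56,-0.39,0.0],
    [-0.53,-0.43,0.0],
    [-0.49,-0.47,0.0],
    [-0.46,-0.5,0.0],
  ],
  twist=[-0.83,-0.83,-0.83,-0.83,-0.83],
)

```text
time: 39.1
tool_pos: [602.1, -202.9, 249.2]
tcp_rot: [3.141, -0.001, 2.96]
contact_force: [-0.3, -0.3, -1.9]
grip_width: 51.8
finger_force: 30.0
```

Emit:
arm_command(
  gripper=[45,45,45,45,45],
  dp=[
    [0,0,0],
    [0,0,0],
    [0,0,0],
    [0,0,0],
    [0,0,0],
  ],
  twist=[0,0,0,0,0],
)

```text
time: 39.72
tool_pos: [602.1, -202.3, 249.9]
tcp_rot: [3.142, 0.0, 2.958]
contact_force: [0.9, -0.2, -1.8]
grip_width: 51.9
finger_force: 30.0
```

Run:
```python
from plan import *
go(((*cab(-69,62),141,2.956),10))
im=capture("scene"); cv2.imwrite("pics/scene5.png",im[:,:,::-1])
```

```text
t 39.73 [ 602.1 -202.3  249.9] [3.142 0.    2.958] w 51.9 ff 30.0 F [ 0.9 -0.2 -1.8]
[[0.0,0.0,0.44],[0.0,0.0,0.44],[0.0,0.0,0.44],[0.0,0.0,0.44],[0.0,0.0,0.44]]
[[0.0,0.0,0.44],[0.0,0.0,0.44],[0.0,0.0,0.44],[0.0,0.0,0.44],[0.0,0.0,0.44]]
tw 0.002
```

Emit:
arm_command(
  gripper=[45,45,45,45,45],
  dp=[
    [0,0,0.5],
    [0,0,0.7],
    [0,0,0.7],
    [0,0,0.7],
    [0,0,0.6],
  ],
  twist=[0,0,0,0,0],
)

```text
time: 40.4
tool_pos: [601.7, -202.3, 168.1]
tcp_rot: [3.141, -0.001, 2.957]
contact_force: [0.0, 0.7, -2.0]
grip_width: 51.9
finger_force: 30.0
```

Emit:
arm_command(
  gripper=[45,45,45,45,45],
  dp=[
    [0,0,0.45],
    [0,0,0.3],
    [0,0,0.2],
    [0,0,0.1],
    [0,0,0.08],
  ],
  twist=[0,0,0,0,0],
)

```text
time: 41.02
tool_pos: [602.4, -202.6, 141.7]
tcp_rot: [-3.141, 0.001, 2.958]
contact_force: [-0.7, 1.2, -1.8]
grip_width: 51.6
finger_force: 30.0
```

Emit:
arm_command(
  gripper=[45,45,45,45,45],
  dp=[
    [0,0,0.04],
    [0,0,0.03],
    [0,0,0],
    [0,0,0],
    [0,0,0],
  ],
  twist=[0,0,0,0,0],
)

```text
time: 41.65
tool_pos: [602.2, -202.5, 139.7]
tcp_rot: [3.142, 0.0, 2.958]
contact_force: [0.4, -0.4, -2.3]
grip_width: 52.3
finger_force: 30.0
```

Emit:
arm_command(
  gripper=[45,45,45,45,45],
  dp=[
    [0,0,0.04],
    [0,0,0.03],
    [0,0,0],
    [0,0,0],
    [0,0,0],
  ],
  twist=[0,0,0,0,0],
)

```text
time: 42.28
tool_pos: [602.2, -202.5, 138.0]
tcp_rot: [3.141, 0.0, 2.958]
contact_force: [-0.2, 0.1, -1.7]
grip_width: 52.1
finger_force: 30.0
```

Emit:
arm_command(
  gripper=[45,45,45,45,45],
  dp=[
    [0,0,0.03],
    [0,0,0.02],
    [0,0,0],
    [0,0,0],
    [0,0,0],
  ],
  twist=[0,0,0,0,0],
)

```text
time: 42.9
tool_pos: [602.2, -202.5, 137.0]
tcp_rot: [-3.142, 0.0, 2.958]
contact_force: [-0.6, 1.0, 2.6]
grip_width: 51.6
finger_force: 30.0
```

Emit:
arm_command(
  gripper=[52,54,56,60,62],
  dp=[
    [0,0,0],
    [0,0,0],
    [0,0,0],
    [0,0,0],
    [0,0,0],
  ],
  twist=[0,0,0,0,0],
)

```text
time: 43.52
tool_pos: [602.2, -202.5, 136.6]
tcp_rot: [3.142, -0.0, 2.958]
contact_force: [0.6, -1.1, 0.6]
grip_width: 61.0
finger_force: 0.0
```

Emit:
arm_command(
  gripper=[62,62,62,62,62],
  dp=[
    [0,0,0],
    [0,0,-0.2],
    [0,0,-0.6],
    [0,0,-1],
    [0,0,-1],
  ],
  twist=[0,0,0,0,0],
)

```text
time: 44.15
tool_pos: [602.3, -202.6, 208.7]
tcp_rot: [-3.141, 0.001, 2.958]
contact_force: [-0.3, 1.2, 0.2]
grip_width: 62.1
finger_force: 0.0
```

Emit:
arm_command(
  gripper=[62,62,62,62,62],
  dp=[
    [0,0,-1],
    [0,0,-1],
    [0.8,-0.6,0],
    [0.8,-0.6,0],
    [0.8,-0.6,0],
  ],
  twist=[0,0,0,0,0],
)

```text
time: 44.78
tool_pos: [534.4, -236.1, 258.1]
tcp_rot: [-3.141, 0.002, 2.958]
contact_force: [-0.1, -0.1, 0.4]
grip_width: 62.0
finger_force: 0.0
```

Run:
```python
from plan import *
s=pose(); plan(s,(380,180,s[2],s[3]),20)
```

```text
t 44.77 [ 534.4 -236.1  258.1] [-3.141e+00  2.000e-03  2.958e+00] w 62.0 ff 0.0 F [-0.1 -0.1  0.4]
[[0.46,0.76,-0.0],[0.46,0.76,-0.0],[0.46,0.76,-0.0],[0.46,0.76,-0.0],[0.46,0.76,-0.0]]
[[0.46,0.76,-0.0],[0.46,0.76,-0.0],[0.46,0.76,-0.0],[0.46,0.76,-0.0],[0.46,0.76,-0.0]]
[[0.46,0.76,-0.0],[0.46,0.76,-0.0],[0.46,0.76,-0.0],[0.46,0.76,-0.0],[0.46,0.76,-0.0]]
[[0.46,0.76,-0.0],[0.46,0.76,-0.0],[0.46,0.76,-0.0],[0.46,0.76,-0.0],[0.46,0.76,-0.0]]
tw -0.0
```

Emit:
arm_command(
  gripper=[62,62,62,62,62],
  dp=[
    [0.5,0.8,0],
    [0.5,0.9,0],
    [0.5,0.9,0],
    [0.5,0.9,0],
    [0.5,0.9,0],
  ],
  twist=[0,0,0,0,0],
)

```text
time: 45.4
tool_pos: [493.5, -115.5, 258.1]
tcp_rot: [-3.141, 0.002, 2.957]
contact_force: [0.0, 0.2, -0.4]
grip_width: 62.2
finger_force: 0.0
```

Emit:
arm_command(
  gripper=[62,62,62,62,62],
  dp=[
    [0.5,0.9,0],
    [0.5,0.9,0],
    [0.5,0.9,0],
    [0.5,0.9,0],
    [0.5,0.9,0],
  ],
  twist=[0,0,0,0,0],
)

```text
time: 46.02
tool_pos: [452.7, 6.6, 258.0]
tcp_rot: [3.141, 0.002, 2.958]
contact_force: [0.5, -0.0, 0.8]
grip_width: 61.7
finger_force: 0.0
```

Emit:
arm_command(
  gripper=[62,62,62,62,62],
  dp=[
    [0,0.9,0],
    [0,0.9,0],
    [0,0.9,0],
    [0,0.9,0],
    [0,0.9,0],
  ],
  twist=[0,0,0,0,0],
)

```text
time: 46.65
tool_pos: [473.7, 117.2, 258.1]
tcp_rot: [3.141, 0.002, 2.958]
contact_force: [1.2, 0.8, -0.0]
grip_width: 61.8
finger_force: 0.0
```

Run:
```python
from plan import *
pose(); A=[]
for n in("scene","top"):
    im=capture(n)[:,:,::-1]; cv2.imwrite(f"pics/{n}9.png",im)
    c=im[95:235,110:300] if n=="scene" else im[130:330,330:510]
    A.append(cv2.resize(c,(398,int(398*c.shape[0]/c.shape[1])),interpolation=cv2.INTER_CUBIC))
h=max(a.shape[0] for a in A); cv2.imwrite("pics/f.png",np.hstack([cv2.copyMakeBorder(a,0,h-a.shape[0],0,0,0) for a in A]))
```

```text
t 46.65 [473.7 117.2 258.1] [3.141e+00 2.000e-03 2.958e+00] w 61.8 ff 0.0 F [ 1.2  0.8 -0. ]
```

View pics/f.png

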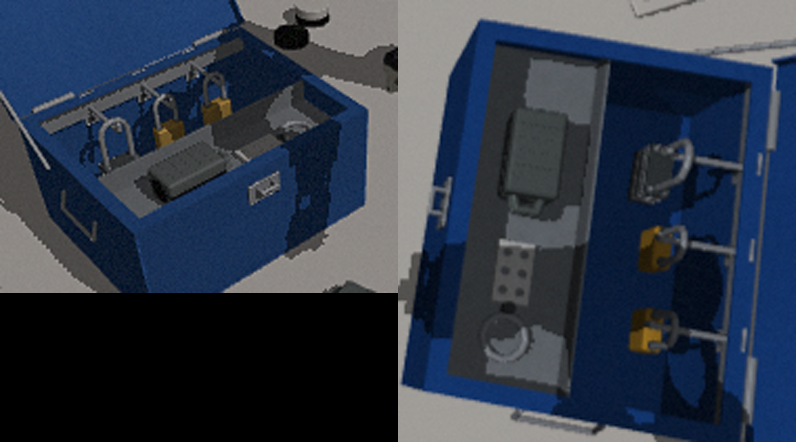

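The last picture shows the padlock hanging on the hook that was empty, at about (665,165). The plug lockout (533,160) and the hasp (512,300) lie flat on the tray floor without overlapping, and both brass locks still hang in place.

```bash
python3 -c "
from plant import *
print(close_job())"
```

```text
the job is handed in; nothing more can be done
None
```

The job is handed in at about 47 s: the padlock hangs on the empty hook, and the hasp and plug lockout lie flat on the tray floor, end to end along its length and about 30 mm apart.

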